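# Close up the battery rail on the school lab bench

## Robot

A 7-joint arm with a two-finger parallel gripper is mounted at the origin on the work surface. World frame = base frame: x ahead of the robot, y to its left, z up, the work surface at z = 0. Lengths are in m, angles in rad, forces in N, time in s.
With the tool pointing down it reaches from about 0.4 to 0.875 m from the base axis. Payload 6.5 kg.
Tool frame: the origin (TCP) lies at the very end of the fingers, on their centre line; the grasp point (between the pads) lies 19 mm behind it; z points along the fingers, y is the direction in which the jaws open and shut (so a half turn about z gives the same grasp; the last joint's range is limited). The gripper opens to 85 mm and grips with 20 to 120 N. Pads are 22 mm wide; open, the fingers measure 114 mm over their backs; the gripper's body (76 mm by 85 mm) begins 54 mm behind the grasp point. The pads swing forward as they close: fully open they stand 13 mm farther back than shut.
Start: joints at [1.131, 0.536, -0.004, 1.538, 0.003, 1.067, -0.071], TCP at [0.237, -0.605, 0.231] pointing down, gripper open.
Joint ranges: [-2.7, 2.7], [-0.37, 2.16], [-1.27, 1.26], [0.24, 2.4], [-1.31, 4.45], [0.19, 1.91], [-2.76, 2.76]. Speed limits (rad/s): [2.39, 2.39, 3.14, 3.14, 3.14, 3.14, 3.14].

## Interface

Orientations are given as a unit quaternion [w, x, y, z].
In Python, from station import readout, imaging, order, nets gives the robot as it stands.
- The arm moves only by the tool servo_tool, never from a script. Its argument "increments" is a list of rows, each a list of 6 numbers: the shift along the tool's x, y, z in mm, then the turn, a rotation vector about the tool's x, y, z in degrees. A call has 1 to 10 rows; each row shifts and turns the commanded pose from where the row before left it, along the tool's axes as they then stand; what a row does not reach is not made up. A row lasts 1/12 s, in which the tool goes at most 41.7 mm and 7.16 degrees, less where a joint would pass 70% of its speed; a pose out of reach is approached as far as the arm can. A call with a gripper value outside its range is refused whole. "gripper" is the opening, from 0 (shut) to 1 (fully open), set as the call begins (left out, the last holds). The fingers move at their own pace and stop on an object; the grip force is fixed at half the most. Time passes only in rows, so rows that do not move let the fingers close. It gives the time, the measured TCP pose, the force and the opening at its end, in the units of the state.
- readout.sense(): the state, without advancing time (a new reading comes with each control period).
- imaging.read_camera(name): name is "side" or "top"; returns a dict with "color" (400x640x3 uint8, red, green, blue), "fx", "fy", "cx", "cy" (pixels), "dist_coeffs" ([k1, k2, p1, p2, k3] as OpenCV has them; the pictures are not rectified), "xyz" and "attitude" of the camera in the world. Camera axes: x right, y up, looking along -z (the intrinsics and any distortion apply to the point x, -y, -z); pixel columns grow to the right and rows downward; lengths in m; the calibration is good to about 2 mm. A picture is of the moment at which its call begins. There is no depth.
- order.finish_job(): hands the job in, once; it reports no verdict.
Trained networks look in the newest picture that a camera, given by its name, has taken for a name from the list of things; names that differ only in an ending like _2 or _b are one class to them, and where a whole thing is asked for, a point or a joint stands for the part that bears it (a point fixed in the world has none). Each returns a list of dicts, best first, with "p" (0 to 1); they miss things now and then, are a little off and sometimes report something else, mostly with a low value. They report only what shows in the picture. A call takes as long as a camera call. They do not tell look-alikes from the thing itself.
- nets.boxes_of(query, camera): "point" ([column, row] as shares, 0 to 1, of the picture: columns of its width, rows of its height, amid what is visible of it).
The state is a dict: "time_s": time; "joint_positions": joint angles; "dq": joint speeds; "joint_torque": joint torques, N m; "position": TCP position; "tcp_rot": TCP orientation; "contact_force": force on the tool from outside, world axes, zero at the start; "wrist_torque": the same for the moment, N m; "opening": opening from 0.0 (shut) to 1.0 (fully open).
Only numpy, scipy, OpenCV 4.12 (cv2) and the standard library are available. Lean on these libraries where they do the work, as an engineer would, in place of code of your own. Each camera call takes 0.05 s, during which the arm holds its last target. There are 200 camera calls.

## Task

Push the row of four boxed cells along the aluminium rail, all together as one touching train, until the front cell is fully home against the black terminal block and no gaps are left. Then press the round test button on top of the terminal block fully down for a moment and let go. Only push and press: do not lift or tip the cells or let the row come apart, do not press the button before the row is home, and leave everything else on the bench alone.

Things in the scene. Friction and masses are not known exactly. Their poses are not given: they have to be found in the camera images.
- rail: fixed aluminium rail 430 mm long, 64 mm wide; origin on the bench under the middle of its channel; y runs along it towards the terminal block (pushing direction), x across, z up. Channel floor 10 mm above the bench; side lips at x = +-21 to +-27 mm, 22 mm above the bench, from y = -170 to +170 mm; rear end open (floor plate runs to -200 mm). Sliding the row takes a few newtons.
- stop_face (a point): on the black terminal block (60 mm across, 46 mm along, top 58 mm above the bench): centre of its upright stop face, at rail y = +170 mm, 33 mm above the bench. With the row home the cells' origins lie at rail y = +150, +110, +70 and +30 mm and the rear face of the row at +10 mm.
- cell1: square boxed dry cell, grey plastic, 40 x 40 mm on plan, 46 mm tall, about 0.13 kg, two brass caps 4 mm high on top; origin at the centre of its underside, axes parallel to the rail's. Front cell, nearest the terminal block.
- cell2: square boxed dry cell, grey plastic, 40 x 40 mm on plan, 46 mm tall, about 0.13 kg, two brass caps 4 mm high on top; origin at the centre of its underside, axes parallel to the rail's. Second in the row.
- cell3: square boxed dry cell, grey plastic, 40 x 40 mm on plan, 46 mm tall, about 0.13 kg, two brass caps 4 mm high on top; origin at the centre of its underside, axes parallel to the rail's. Third in the row.
- cell4: square boxed dry cell, grey plastic, 40 x 40 mm on plan, 46 mm tall, about 0.13 kg, two brass caps 4 mm high on top; origin at the centre of its underside, axes parallel to the rail's. Rear cell: the row is pushed on its rear face, 20 mm behind its origin. The cells start touching, on the channel floor (origins 10 mm above the bench), 60 to 130 mm short of home.
- test_btn_top (a point): centre of the top face of the round steel test button (30 mm across) on top of the terminal block, on the rail's centre line at rail y = +193 mm, 80 mm above the bench; the button stands 10 mm proud of its housing and moves straight down 6 mm.
- test_btn (a joint): travel of the test button in m: 0 up, 0.006 fully down; sprung, 5 N when fully down, returns by itself.
- spare_cell: bystander: a spare cell like those in the row, standing on the bench beside the rail; origin at the centre of its underside.
- beaker_a: bystander: empty glass beaker, 60 mm wide, 75 mm tall; origin at the centre of its underside.
- beaker_b: bystander: empty glass beaker, 54 mm wide, 65 mm tall; origin at the centre of its underside.
- meter: bystander: yellow multimeter lying flat, 130 x 75 x 40 mm; origin at the centre of its underside.
- strip: bystander: copper strip lying flat, 100 x 20 x 5 mm; origin at the centre of its underside.
- weight: bystander: brass weight with a knob, 38 mm wide, 42 mm tall; origin at the centre of its underside.
Not all that is in view belongs to the job. What is shaped like the cell4 but orange is not meant.

How it is judged:
On the way, in this order (a step that is already met when the one before it is completed fails the run):
1. the whole row is home against the terminal block (y of cell1 in the frame of rail above 0.146 m and y of cell2 in the frame of rail above 0.106 m and y of cell3 in the frame of rail above 0.066 m and y of cell4 in the frame of rail above 0.026 m and z of each of cell1, cell2, cell3, cell4 in the frame of rail below 0.014 m and angle between each of cell1, cell2, cell3, cell4's own z axis and vertical below 0.1 rad), for 0.2 s.
2. the test button is pressed down (value of joint test_btn above 0.0045 m), for 0.1 s.
At the end, for the whole second after the job is handed in: All four cells stand at rest and upright on the rail's floor, each within 4 mm of its home place (front cell against the terminal block, the others touching behind it), and the test button, pressed down at least 4.5 mm after that, is up again (all of step 1 and value of joint test_btn below 0.0015 m and linear speed of each of cell1, cell2, cell3, cell4 below 0.01 m/s).
It fails at once if a cell of the row is lifted more than 6 mm or tipped (z of any of cell1, cell2, cell3, cell4 in the frame of rail above 0.016 m or angle between any of cell1, cell2, cell3, cell4's own z axis and vertical above 0.25 rad).
It fails at once if the row comes apart: a gap of more than 10 mm between neighbours (distance between cell1 and cell2 above 0.05 m or distance between cell2 and cell3 above 0.05 m or distance between cell3 and cell4 above 0.05 m).
It fails at once if the button is pressed before the row is home (value of joint test_btn above 0.003 m and not (y of cell1 in the frame of rail above 0.144 m and y of cell2 in the frame of rail above 0.104 m and y of cell3 in the frame of rail above 0.064 m and y of cell4 in the frame of rail above 0.024 m)).
It fails at once if a bystander is moved more than 25 mm or knocked over (distance of any of spare_cell, beaker_a, beaker_b, meter, strip, weight from where it was at the start of the episode above 0.025 m or angle between any of spare_cell, beaker_a, beaker_b, meter, strip, weight's own z axis and vertical above 0.5 rad).
It also fails if it takes over 48 s, if anything falls off the work surface, if the arm or the gripper's body presses on something with over 40 N, if the wrist force passes 120 N, or if a joint passes its speed limit or range.

## Working session

There is one attempt and no reset: what is moved stays moved. The work goes in short steps, Python scripts to look and compute and a tool call to move; the robot and the scene stay as the last step left them, time stands still between calls to the robot, and variables do not carry over. Pictures are saved under pics/ and viewed, on a budget of 10 in all, crops included, one or two more only if the job needs it, and the job is handed in when it is done.

Besides the shell and the picture viewer there is one more tool, called as name([rows], argument=value, ...), one row to a line, values as JSON. servo_tool: Moves the arm, as the interface text tells. Its arguments: {"type":"object","properties":{"increments":{"type":"array","items":{"type":"array","items":{"type":"number"}}},"gripper":{"type":"number"}},"required":["increments"]}

```bash
mkdir -p pics; ls; cat > h.py <<'E'
import numpy as np, cv2
from scipy.spatial.transform import Rotation as R
from station import readout, imaging, order, nets
def q2R(q): return R.from_quat([q[1],q[2],q[3],q[0]]).as_matrix()
def K(c): return np.array([[c['fx'],0,c['cx']],[0,c['fy'],c['cy']],[0,0,1.]])
def ray(c,u,v):
    n=cv2.undistortPoints(np.array([[[u,v]]],float),K(c),np.array(c['dist_coeffs'],float))[0,0]
    return q2R(c['attitude'])@np.array([n[0],-n[1],-1.])
def at_z(c,u,v,z):
    d=ray(c,u,v);o=np.array(c['xyz']);return o+d*(z-o[2])/d[2]
def proj(c,P):
    p=(np.atleast_2d(P)-np.array(c['xyz']))@q2R(c['attitude']); p=p*[1,-1,-1]
    return cv2.projectPoints(p,np.zeros(3),np.zeros(3),K(c),np.array(c['dist_coeffs'],float))[0][:,0]
E
python3 - <<'E'
from h import *
print(readout.sense())
for n in ('side','top'):
    c=imaging.read_camera(n); cv2.imwrite(f'pics/{n}0.png',c['color'][:,:,::-1])
    print({k:c[k] for k in c if k!='color'})
    for q in ('rail','cell1','test_btn_top','test_btn','stop_face','spare_cell','meter','beaker_a'):
        try:
            for d in nets.boxes_of(q,n)[:6]: print(n,q,round(d['p'],2),np.round(np.array(d['point'])*[640,400],1))
        except Exception as e: print(q,e)
E
```

```text
pics
{'time_s': 0.0, 'joint_positions': array([ 1.13081294,  0.53719187, -0.00440271,  1.53888145,  0.00260514,
        1.06729397, -0.07120387]), 'dq': array([ 1.59063852e-03,  1.84530008e-03,  9.18540730e-05, -3.18771389e-04,
       -1.04568193e-03, -5.56301142e-04, -2.38358708e-05]), 'joint_torque': array([-1.65676011e-04, -5.83404422e+01,  1.04872327e+00, -2.59101856e+01,
        1.24553195e-02,  9.47502383e-03,  8.99486736e-06]), 'position': array([ 0.2370685 , -0.60454069,  0.23039353]), 'tcp_rot': array([-8.51786448e-04,  9.82582449e-01,  1.85825049e-01, -2.38651531e-04]), 'contact_force': array([0.31891377, 0.55414039, 0.54021653]), 'wrist_torque': array([0.01932765, 0.02019058, 0.00065935]), 'opening': 0.996883706048764}
{'fx': 419.0475051500134, 'fy': 419.0475051500134, 'cx': 313.3772349035107, 'cy': 194.52059409154631, 'dist_coeffs': array([0.01205474, 0.        , 0.        , 0.        , 0.        ]), 'xyz': array([0.53479628, 0.55151469, 0.60999857]), 'attitude': array([-0.01153118, -0.01206961,  0.37821696,  0.92556647])}
side rail 0.67 [321.1 247.9]
side rail 0.57 [271.
[... 658 characters left out ...]
, 'dist_coeffs': array([0.00786883, 0.        , 0.        , 0.        , 0.        ]), 'xyz': array([0.46490699, 0.01816489, 0.89240448]), 'attitude': array([ 0.71445363,  0.03903772, -0.05143482, -0.69669687])}
top rail 0.74 [303.6 217.3]
top cell1 0.91 [380.2 228. ]
top cell1 0.74 [322.4 219.4]
top cell1 0.71 [424.6 293.6]
top cell1 0.68 [337.3 224.2]
top cell1 0.6 [359.3 226.4]
top cell1 0.6 [246.9 204. ]
top test_btn_top 0.71 [250.1 203.1]
top test_btn 0.54 [245.1 203.2]
top stop_face 0.8 [306.6 220.2]
top spare_cell 0.71 [380.7 175. ]
top spare_cell 0.65 [309.3 262.8]
top meter 0.76 [378.9 175.6]
top meter 0.42 [310.8 260.7]
top beaker_a 0.71 [290.2 165.9]
top beaker_a 0.65 [318.  166.6]
```

```bash
python3 - <<'E'
import cv2
a=cv2.imread('pics/top0.png')[110:340,180:480]; cv2.imwrite('pics/top0c.png',cv2.resize(a,(780,598),interpolation=cv2.INTER_CUBIC))
a=cv2.imread('pics/side0.png')[100:300,220:460]; cv2.imwrite('pics/side0c.png',cv2.resize(a,(720,600),interpolation=cv2.INTER_CUBIC))
E
```

```text
(no output)
```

View pics/top0c.png

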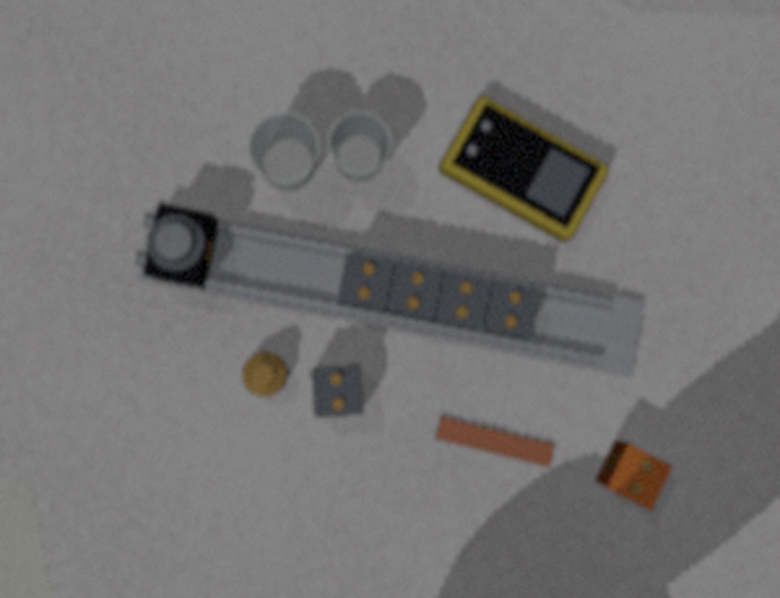

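View pics/side0c.png

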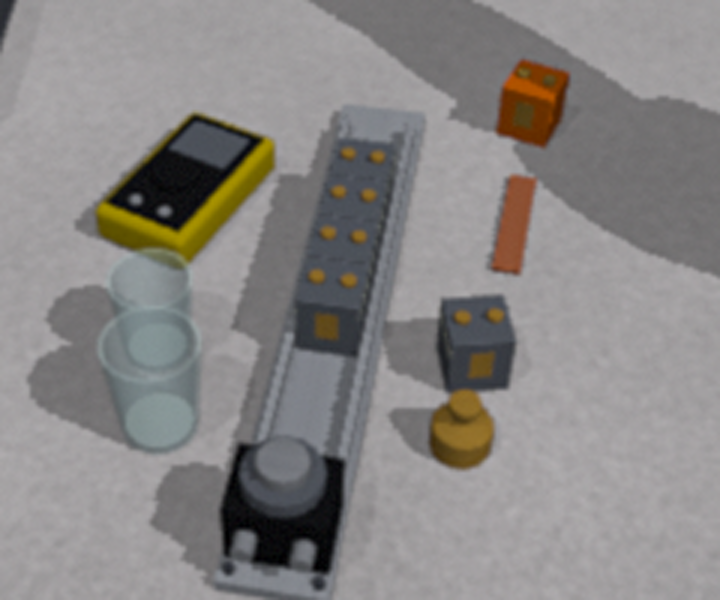

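Top crop: the block and button are at left (button 173,240). The grey row has caps from (366,281) to (513,309), and the rail's rear end is at (638,335). The side view agrees. The spare cell, weight, strip and orange decoy stand clear of the row. Next I fit the rail pose and row offset to these points from both cameras.

```bash
cat > fit.py <<'E'
from h import *
from scipy.optimize import least_squares
T=lambda p:[(p[0]+.5)/2.6-.5+180,(p[1]+.5)/2.6-.5+110]
S=lambda p:[(p[0]+.5)/3-.5+220,(p[1]+.5)/3-.5+100]
ct=imaging.read_camera('top');cs=imaging.read_camera('side')
capsT=[(369,269),(364,293),(418,278),(413,302),(467,288),(462,312),(515,297),(511,321)]
capsS=[(348,280),(316,276),(359,236),(328,233),(368,195),(338,191),(377,156),(348,153)]
# top: first of pair = upper; side camera looks the other way
def model(p):
    x,y,a,s,d=p; k=[]
    for i in range(4):
        for sg in (1,-1): k.append([sg*d,s-.04*i,.060])
    k+= [[0,.193,.08]]
    kt=k+[[-.032,-.2,.01],[.032,-.2,.01]]+[[-.03,.216,.058],[-.03,.17,.058],[.03,.17,.058],[.03,.216,.058]]
    w=lambda q:np.c_[np.array(q)[:,:2]@np.array([[np.cos(a),np.sin(a)],[-np.sin(a),np.cos(a)]])+[x,y],np.array(q)[:,2]]
    return w(kt),w(k)
oT=np.array([T(p) for p in capsT+[(173,240),(643,295),(632,376),(160,205),(217,218),(205,284),(147,277)]])
oS=np.array([S(p) for p in capsS+[(283,463)]])
def res(p,f=False):
    a,b=model(p); rt=proj(ct,a)-oT; rs=proj(cs,b)-oS
    return (rt,rs) if f else np.r_[rt.ravel(),rs.ravel()]
best=None
for a0 in np.arange(-3,3.2,.5):
  for d0 in (.01,-.01):
    r=least_squares(res,[.5,0,a0,.06,d0],loss='soft_l1')
    if best is None or r.cost<best.cost: best=r
print(best.x,best.cost); rt,rs=res(best.x,1); print(np.round(rt,1).tolist()); print(np.round(rs,1).tolist())
print('btn tri', at_z(ct,*oT[8],.08), at_z(cs,*oS[8],.08), model(best.x)[0][8])
print('cap1 both', at_z(ct,*oT[0],.06), at_z(cs,*oS[0],.06))
E
python3 fit.py
```

```text
[ 5.25826149e-01 -3.09154295e-02 -1.42592868e-01  3.72076191e-02
 -3.14727107e-04] 254.98179494136605
[[-1.1, 3.6], [0.9, -5.9], [-1.1, 3.3], [0.9, -6.2], [-1.1, 2.7], [0.9, -6.8], [-0.7, 2.4], [0.9, -7.1], [-0.6, 1.1], [-3.2, 27.5], [4.8, -32.3], [-7.4, 28.0], [-7.6, 26.7], [2.3, -26.7], [3.1, -27.7]]
[[-7.1, -0.7], [3.3, 0.6], [-7.7, -0.7], [2.3, 0.3], [-7.8, -0.7], [1.9, 0.6], [-8.1, -0.5], [1.3, 0.5], [-0.2, -0.6]]
btn tri [0.55562793 0.15896037 0.08      ] [0.55294906 0.1612779  0.08      ] [0.55325341 0.16012578 0.08      ]
cap1 both [0.53845526 0.00385963 0.06      ] [0.51775851 0.00749172 0.06      ]
```

```bash
sed -i 's/\[\[-.032,-.2,.01\],\[.032,-.2,.01\]\]+\[\[-.03,.216,.058\],\[-.03,.17,.058\],\[.03,.17,.058\],\[.03,.216,.058\]\]/[[.032,-.2,.01],[-.032,-.2,.01],[.03,.216,.058],[.03,.17,.058],[-.03,.17,.058],[-.03,.216,.058]]/; s/^capsS=.*/capsS=[(316,276),(348,280),(328,233),(359,236),(338,191),(368,195),(348,153),(377,156)]/' fit.py
cat >> fit.py <<'E'
x,y,a,s,d=best.x
u=np.array([-np.sin(a),np.cos(a)]); o=np.array([x,y])
print('rear face y',s-.14,'world',o+u*(s-.14),'home rear',o+u*.01,'short',.15-s)
st=readout.sense(); Rt=q2R(st['tcp_rot']); print(Rt.round(3).tolist()); print('tool x yaw',np.degrees(np.arctan2(Rt[1,0],Rt[0,0])),'rail yaw',np.degrees(a))
E
python3 fit.py
```

```text
[ 0.52179815 -0.03232702 -0.16472239  0.03845131  0.00992154] 10.637989498100405
[[-0.1, 0.3], [0.1, 0.3], [-0.2, 0.4], [0.0, 0.5], [-0.3, 0.2], [-0.0, 0.3], [0.0, 0.3], [-0.0, 0.4], [0.4, 1.1], [1.3, 2.7], [1.1, 0.1], [-0.6, -0.2], [-1.1, -1.1], [-2.4, 1.4], [-1.7, -0.0]]
[[-0.2, -0.1], [-0.3, -0.1], [-0.6, -0.4], [-0.7, -0.1], [-0.5, 0.0], [-0.6, -0.1], [-0.6, -0.0], [-0.7, 0.1], [-0.3, -1.7]]
btn tri [0.55562793 0.15896037 0.08      ] [0.55294906 0.1612779  0.08      ] [0.553446   0.15806051 0.08      ]
cap1 both [0.53845526 0.00385963 0.06      ] [0.53745453 0.00435691 0.06      ]
rear face y -0.10154868725589596 world [ 0.50514635 -0.13250114] home rear [ 0.52343793 -0.02246238] short 0.11154868725589594
[[0.931, 0.365, -0.0], [0.365, -0.931, -0.0], [-0.0, -0.0, -1.0]]
tool x yaw 21.420792329324193 rail yaw -9.437897784269945
```

The fit is good: cap residuals are under 0.7 px, the two views of the caps agree to about 1 mm, and the row is 112 mm short, inside the stated 60–130 mm. I'll shut the gripper and move behind the row.

servo_tool([
  [27, -20, 0, 0, 0, 0],
  [27, -20, 0, 0, 0, 0],
  [27, -20, 0, 0, 0, 0],
  [27, -20, 0, 0, 0, 0],
  [27, -20, 0, 0, 0, 0],
  [27, -20, 0, 0, 0, 0],
  [27, -20, 0, 0, 0, 0],
  [27, -20, 0, 0, 0, 0],
  [27, -20, 0, 0, 0, 0],
  [27, -20, 0, 0, 0, 0],
], gripper=0)

```text
time_s: 1.93
position: [0.4164, -0.319, 0.2316]
tcp_rot: [0.0, 0.983, 0.186, 0.0]
contact_force: [0.8, -0.2, 0.9]
opening: 0.003
```

servo_tool([
  [26, -21, 0, 0, 0, 0],
  [26, -21, 0, 0, 0, 0],
  [26, -21, 0, 0, 0, 0],
  [26, -21, 0, 0, 0, 0],
  [26, -21, 0, 0, 0, 0],
])

```text
time_s: 2.35
position: [0.499, -0.1736, 0.2316]
tcp_rot: [0.0, 0.983, 0.186, 0.0]
contact_force: [-0.1, -0.2, 0.2]
opening: 0.001
```

servo_tool([
  [0, 0, 0, 0, 0, -5.91],
  [0, 0, 0, 0, 0, -5.91],
  [0, 0, 0, 0, 0, -5.91],
  [0, 0, 0, 0, 0, -5.91],
  [0, 0, 0, 0, 0, -5.91],
  [0, 0, 0, 0, 0, -5.91],
  [0, 0, 0, 0, 0, -5.91],
  [0, 0, 0, 0, 0, -5.91],
  [0, 0, 0, 0, 0, -5.91],
  [0, 0, 0, 0, 0, -5.91],
])

```text
time_s: 3.18
position: [0.4984, -0.1752, 0.2314]
tcp_rot: [0.0, 0.762, 0.648, 0.0]
contact_force: [-0.4, -0.2, 0.1]
opening: 0.003
```

```bash
cat > where.py <<'E'
from h import *
def where():
    s=readout.sense();a=-0.1647;o=np.array([.5218,-.0323]);u=np.array([-np.sin(a),np.cos(a)]);r=np.array([np.cos(a),np.sin(a)])
    p=s['position'];Rt=q2R(s['tcp_rot'])
    print('t',round(s['time_s'],2),'TCP',p.round(4),'rail x,y mm',(1e3*np.array([(p[:2]-o)@r,(p[:2]-o)@u])).round(1),'z',round(p[2]*1e3,1),
     'toolx vs rail y deg',round(np.degrees(np.arctan2(Rt[1,0],Rt[0,0])-a)-90,2),'tool z',Rt[:,2].round(3),'F',s['contact_force'].round(1),'Ffwd',round(s['contact_force'][:2]@u,1),'open',round(s['opening'],2))
if __name__=='__main__': where()
E
python3 where.py
```

```text
t 3.18 TCP [ 0.4984 -0.1752  0.2314] rail x,y mm [   0.3 -144.8] z 231.4 toolx vs rail y deg 0.24 tool z [ 0. -0. -1.] F [-0.4 -0.2  0.1] Ffwd -0.3 open 0.0
```

servo_tool([
  [0, 0, 20, 0, 0, 0],
  [0, 0, 25, 0, 0, 0],
  [0, 0, 25, 0, 0, 0],
  [0, 0, 25, 0, 0, 0],
  [0, 0, 25, 0, 0, 0],
  [0, 0, 25, 0, 0, 0],
  [0, 0, 23, 0, 0, 0],
  [0, 0, 18, 0, 0, 0],
  [0, 0, 12, 0, 0, 0],
  [0, 0, 5, 0, 0, 0],
])

```text
time_s: 4.02
position: [0.4975, -0.1749, 0.0268]
tcp_rot: [-0.001, 0.763, 0.646, -0.001]
contact_force: [-1.1, 0.1, -0.5]
opening: 0.002
```

```bash
python3 - <<'E'
from where import *
where()
a=imaging.read_camera('top')['color'][:,:,::-1][160:280,220:460]
b=imaging.read_camera('side')['color'][:,:,::-1][100:280,260:440]
cv2.imwrite('pics/p1.png',cv2.vconcat([cv2.resize(a,(600,300),interpolation=cv2.INTER_CUBIC),cv2.copyMakeBorder(cv2.resize(b,(300,300),interpolation=cv2.INTER_CUBIC),0,0,0,300,0)]))
E
```

```text
t 4.02 TCP [ 0.4975 -0.1749  0.0268] rail x,y mm [  -0.6 -144.6] z 26.8 toolx vs rail y deg -0.04 tool z [-0.002  0.001 -1.   ] F [-1.1  0.1 -0.5] Ffwd -0.0 open 0.0
```

View pics/p1.png

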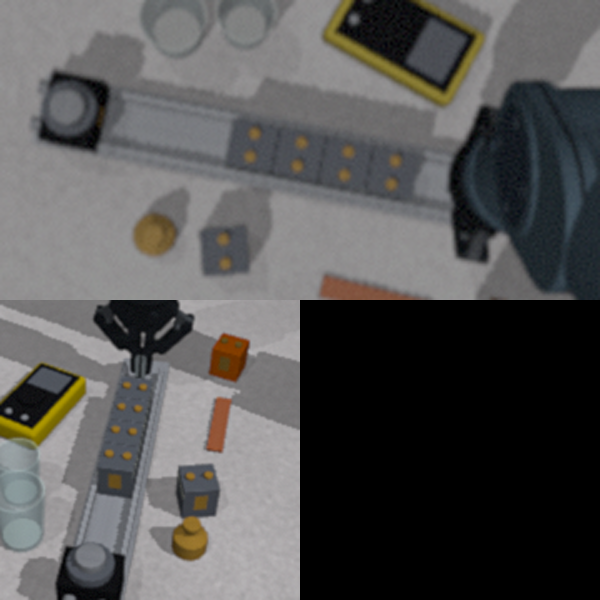

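The fingers are centred on the channel behind the row, at (141,360) in the side panel, and everything else is clear. I'll approach and start pushing gently.

servo_tool([
  [6, 0, 0, 0, 0, 0],
  [8, 0, 0, 0, 0, 0],
  [6, 0, 0, 0, 0, 0],
  [4, 0, 0, 0, 0, 0],
  [2, 0, 0, 0, 0, 0],
  [2, 0, 0, 0, 0, 0],
  [2, 0, 0, 0, 0, 0],
  [2, 0, 0, 0, 0, 0],
  [2, 0, 0, 0, 0, 0],
  [2, 0, 0, 0, 0, 0],
])

```text
time_s: 4.95
position: [0.504, -0.1412, 0.0283]
tcp_rot: [0.001, 0.764, 0.646, -0.001]
contact_force: [-0.7, -5.4, 0.7]
opening: 0.001
```

servo_tool([
  [2, 0, 0, 0, 0, 0],
  [2, 0, 0, 0, 0, 0],
  [3, 0, 0, 0, 0, 0],
  [3, 0, 0, 0, 0, 0],
  [3, 0, 0, 0, 0, 0],
  [3, 0, 0, 0, 0, 0],
  [3, 0, 0, 0, 0, 0],
  [3, 0, 0, 0, 0, 0],
  [3, 0, 0, 0, 0, 0],
  [3, 0, 0, 0, 0, 0],
])

```text
time_s: 5.78
position: [0.5088, -0.1123, 0.0283]
tcp_rot: [0.0, 0.763, 0.646, -0.0]
contact_force: [-0.4, -5.8, 2.9]
opening: -0.002
```

```bash
python3 - <<'E'
from where import *
where()
b=imaging.read_camera('side')['color'][:,:,::-1][100:280,240:480]
cv2.imwrite('pics/p2.png',cv2.resize(b,(720,540),interpolation=cv2.INTER_CUBIC))
E
```

```text
t 5.78 TCP [ 0.5088 -0.1123  0.0283] rail x,y mm [  0.3 -81. ] z 28.3 toolx vs rail y deg -0.07 tool z [-0.    -0.001 -1.   ] F [-0.4 -5.8  2.9] Ffwd -5.8 open -0.0
```

View pics/p2.png

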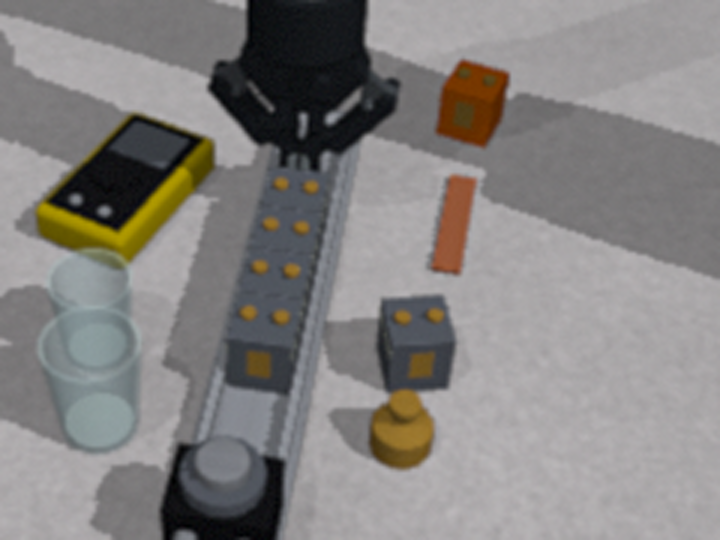

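The whole train is moving together at about 6 N. I'll continue.

servo_tool([
  [3, 0, 0, 0, 0, 0],
  [3, 0, 0, 0, 0, 0],
  [3, 0, 0, 0, 0, 0],
  [3, 0, 0, 0, 0, 0],
  [3, 0, 0, 0, 0, 0],
  [3, 0, 0, 0, 0, 0],
  [3, 0, 0, 0, 0, 0],
  [3, 0, 0, 0, 0, 0],
  [3, 0, 0, 0, 0, 0],
  [3, 0, 0, 0, 0, 0],
])

```text
time_s: 6.67
position: [0.5137, -0.0829, 0.0283]
tcp_rot: [0.0, 0.763, 0.646, -0.0]
contact_force: [-1.2, -6.1, 2.7]
opening: -0.003
```

servo_tool([
  [3, 0, 0, 0, 0, 0],
  [3, 0, 0, 0, 0, 0],
  [3, 0, 0, 0, 0, 0],
  [3, 0, 0, 0, 0, 0],
  [3, 0, 0, 0, 0, 0],
  [3, 0, 0, 0, 0, 0],
  [3, 0, 0, 0, 0, 0],
  [3, 0, 0, 0, 0, 0],
  [3, 0, 0, 0, 0, 0],
  [3, 0, 0, 0, 0, 0],
])

```text
time_s: 7.5
position: [0.5184, -0.0535, 0.0283]
tcp_rot: [0.0, 0.763, 0.646, -0.001]
contact_force: [-0.9, -6.8, 2.9]
opening: -0.0
```

```bash
python3 where.py
```

```text
t 7.5 TCP [ 0.5184 -0.0535  0.0283] rail x,y mm [  0.2 -21.5] z 28.3 toolx vs rail y deg -0.09 tool z [-0.001 -0.001 -1.   ] F [-0.9 -6.8  2.9] Ffwd -6.9 open -0.0
```

servo_tool([
  [2, 0, 0, 0, 0, 0],
  [2, 0, 0, 0, 0, 0],
  [2, 0, 0, 0, 0, 0],
  [2, 0, 0, 0, 0, 0],
  [2, 0, 0, 0, 0, 0],
  [1, 0, 0, 0, 0, 0],
  [1, 0, 0, 0, 0, 0],
  [1, 0, 0, 0, 0, 0],
  [1, 0, 0, 0, 0, 0],
])

```text
time_s: 8.25
position: [0.5207, -0.0398, 0.0283]
tcp_rot: [0.0, 0.763, 0.646, -0.001]
contact_force: [-0.3, -5.2, 3.1]
opening: -0.002
```

servo_tool([
  [1, 0, 0, 0, 0, 0],
  [1, 0, 0, 0, 0, 0],
  [1, 0, 0, 0, 0, 0],
])

```text
time_s: 8.5
position: [0.5212, -0.0369, 0.0283]
tcp_rot: [0.0, 0.763, 0.646, -0.001]
contact_force: [-0.8, -6.5, 2.5]
opening: -0.002
```

```bash
python3 - <<'E'
from where import *
where()
b=imaging.read_camera('side')['color'][:,:,::-1][140:290,240:440]
cv2.imwrite('pics/p3.png',cv2.resize(b,(800,600),interpolation=cv2.INTER_CUBIC))
E
```

```text
t 8.5 TCP [ 0.5212 -0.0369  0.0283] rail x,y mm [ 0.1 -4.6] z 28.3 toolx vs rail y deg -0.09 tool z [-0.001 -0.001 -1.   ] F [-0.8 -6.5  2.5] Ffwd -6.6 open -0.0
```

View pics/p3.png

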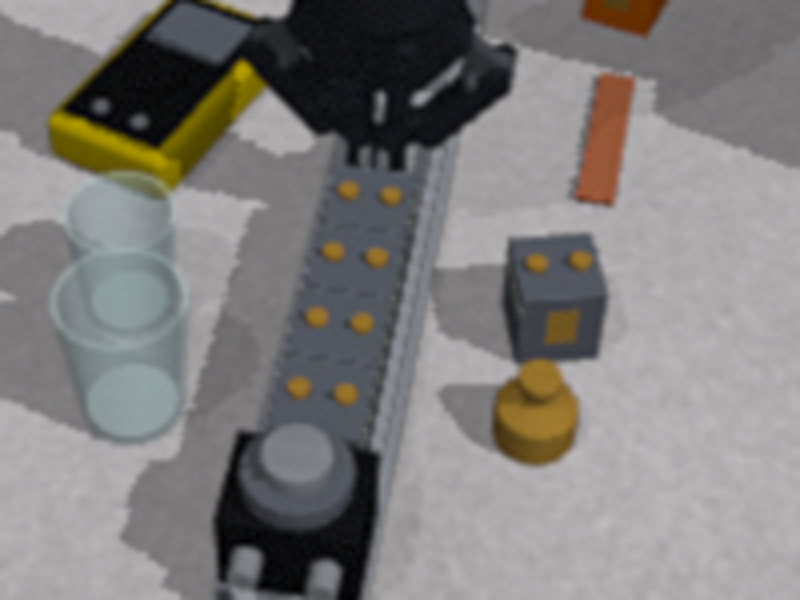

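The row is nearly home. I'll advance in 1 mm steps and watch for a force rise.

servo_tool([
  [1, 0, 0, 0, 0, 0],
  [1, 0, 0, 0, 0, 0],
])

```text
time_s: 8.72
position: [0.5215, -0.035, 0.0283]
tcp_rot: [0.0, 0.763, 0.646, -0.001]
contact_force: [-1.2, -5.9, 3.7]
opening: 0.001
```

servo_tool([
  [1, 0, 0, 0, 0, 0],
  [0.5, 0, 0, 0, 0, 0],
])

```text
time_s: 8.88
position: [0.5218, -0.0333, 0.0283]
tcp_rot: [0.0, 0.763, 0.646, -0.001]
contact_force: [-0.4, -5.6, 2.9]
opening: 0.001
```

servo_tool([
  [0.5, 0, 0, 0, 0, 0],
  [0.5, 0, 0, 0, 0, 0],
])

```text
time_s: 9.05
position: [0.5219, -0.0325, 0.0283]
tcp_rot: [0.0, 0.763, 0.646, -0.001]
contact_force: [-1.3, -6.0, 3.2]
opening: 0.001
```

servo_tool([
  [0.5, 0, 0, 0, 0, 0],
  [0.5, 0, 0, 0, 0, 0],
  [0.5, 0, 0, 0, 0, 0],
])

```text
time_s: 9.3
position: [0.5219, -0.0321, 0.0283]
tcp_rot: [0.0, 0.764, 0.646, -0.001]
contact_force: [-1.7, -10.1, 4.6]
opening: 0.006
```

servo_tool([
  [0.5, 0, 0, 0, 0, 0],
  [0.5, 0, 0, 0, 0, 0],
  [0.5, 0, 0, 0, 0, 0],
])

```text
time_s: 9.55
position: [0.522, -0.0321, 0.0283]
tcp_rot: [0.001, 0.764, 0.645, -0.002]
contact_force: [-1.2, -11.8, 5.3]
opening: 0.004
```

The TCP has stalled at rail y ≈ 0, which puts the rear face near +10 mm, and force is rising, so the row is home. One more small squeeze, then I back off straight.

servo_tool([
  [0.5, 0, 0, 0, 0, 0],
  [0.5, 0, 0, 0, 0, 0],
  [0, 0, 0, 0, 0, 0],
  [0, 0, 0, 0, 0, 0],
])

```text
time_s: 9.88
position: [0.5219, -0.0321, 0.0283]
tcp_rot: [0.001, 0.764, 0.645, -0.003]
contact_force: [-2.7, -13.2, 6.1]
opening: 0.001
```

servo_tool([
  [-2, 0, 0, 0, 0, 0],
  [-2, 0, 0, 0, 0, 0],
  [-4, 0, 0, 0, 0, 0],
  [-8, 0, 0, 0, 0, 0],
  [-10, 0, 0, 0, 0, 0],
  [-10, 0, 0, 0, 0, 0],
])

```text
time_s: 10.38
position: [0.5168, -0.0635, 0.0281]
tcp_rot: [-0.0, 0.763, 0.647, 0.0]
contact_force: [-0.0, -0.5, -0.5]
opening: 0.002
```

servo_tool([
  [0, 0, -15, 0, 0, 0],
  [0, 0, -20, 0, 0, 0],
  [0, 0, -20, 0, 0, 0],
  [0, 0, -20, 0, 0, 0],
  [0, 0, -20, 0, 0, 0],
  [0, 0, -15, 0, 0, 0],
])

```text
time_s: 10.88
position: [0.5172, -0.0641, 0.1398]
tcp_rot: [0.0, 0.763, 0.646, 0.0]
contact_force: [0.5, -0.6, -0.4]
opening: -0.003
```

```bash
python3 - <<'E'
from where import *
where()
b=imaging.read_camera('side')['color'][:,:,::-1][140:290,240:440]
cv2.imwrite('pics/p4.png',cv2.resize(b,(800,600),interpolation=cv2.INTER_CUBIC))
b=imaging.read_camera('top')['color'][:,:,::-1][160:260,220:370]
cv2.imwrite('pics/p4t.png',cv2.resize(b,(750,500),interpolation=cv2.INTER_CUBIC))
E
```

```text
t 10.88 TCP [ 0.5172 -0.0641  0.1398] rail x,y mm [  0.7 -32.1] z 139.8 toolx vs rail y deg -0.09 tool z [ 0.001 -0.    -1.   ] F [ 0.5 -0.6 -0.4] Ffwd -0.5 open -0.0
```

View pics/p4.png

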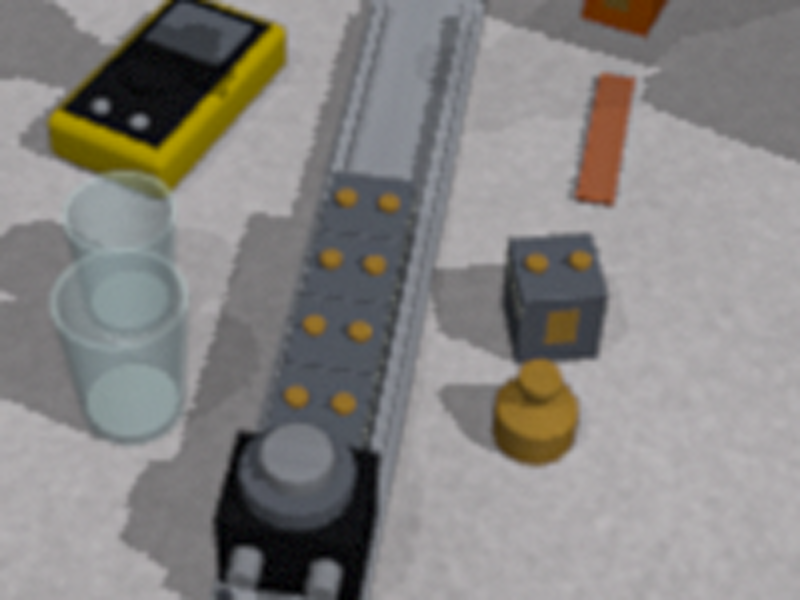

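View pics/p4t.png

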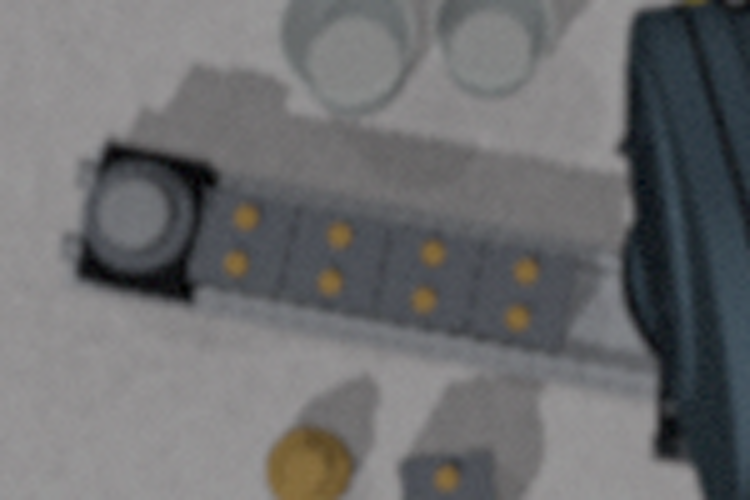

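```bash
python3 - <<'E'
from where import *
ct=imaging.read_camera('top');cs=imaging.read_camera('side')
a=-.1647;o=np.array([.5218,-.0323]);u=np.array([-np.sin(a),np.cos(a)]);r=np.array([np.cos(a),np.sin(a)])
T=lambda p:((p[0]+.5)/5-.5+220,(p[1]+.5)/5-.5+160)
S=lambda p:((p[0]+.5)/4-.5+240,(p[1]+.5)/4-.5+140)
def f(n,c,p,z):
    P=at_z(c,*p,z)[:2]; print(n,P.round(4),(1e3*np.array([(P-o)@r,(P-o)@u])).round(1))
f('btn T',ct,T((133,215)),.08); f('btn S',cs,S((297,453)),.08)
for i,(p,q) in enumerate(zip([(240.5,240),(334.5,259),(428,276),(521.5,294)],[(320,399.5),(337.5,327.5),(352.5,261.5),(368,199.5)])):
    f(f'c{i+1} T',ct,T(p),.06); f(f'c{i+1} S',cs,S(q),.06)
E
```

```text
btn T [0.5544 0.159 ] [  0.8 194. ]
btn S [0.5532 0.1591] [ -0.4 194. ]
c1 T [0.5472 0.1171] [  0.6 151.5]
c1 S [0.5452 0.1167] [ -1.4 150.8]
c2 T [0.5403 0.0775] [  0.2 111.3]
c2 S [0.5384 0.0771] [ -1.6 110.7]
c3 T [0.5341 0.0381] [ 0.6 71.5]
c3 S [0.5322 0.038 ] [-1.3 71.1]
c4 T [ 0.5276 -0.0012] [ 0.6 31.6]
c4 S [ 0.5252 -0.0015] [-1.7 30.9]
```

Both views put the cells at rail y ≈ 151, 111, 71 and 31, with the button at 194, so the row is home. Next, above the button.

servo_tool([
  [15, 0, 0, 0, 0, 0],
  [27, 0, 0, 0, 0, 0],
  [27, 0, 0, 0, 0, 0],
  [27, 0, 0, 0, 0, 0],
  [27, 0, 0, 0, 0, 0],
  [27, 0, 0, 0, 0, 0],
  [27, 0, 0, 0, 0, 0],
  [24, 0, 0, 0, 0, 0],
  [15, 0, 0, 0, 0, 0],
  [10, -1, 0, 0, 0, 0],
])

```text
time_s: 11.92
position: [0.5525, 0.162, 0.1369]
tcp_rot: [-0.001, 0.762, 0.647, -0.001]
contact_force: [-0.6, -0.2, -0.1]
opening: -0.002
```

servo_tool([
  [0, 0, 8, 0, 0, 0],
  [0, 0, 12, 0, 0, 0],
  [0, 0, 12, 0, 0, 0],
  [0, 0, 10, 0, 0, 0],
  [0, 0, 6, 0, 0, 0],
  [0, 0, 4, 0, 0, 0],
  [0, 0, 0, 0, 0, 0],
])

```text
time_s: 12.5
position: [0.5527, 0.1592, 0.0851]
tcp_rot: [-0.0, 0.763, 0.646, -0.001]
contact_force: [0.0, -0.1, 0.6]
opening: 0.001
```

```bash
python3 - <<'E'
from where import *
where()
b=imaging.read_camera('side')['color'][:,:,::-1][140:290,240:440]
cv2.imwrite('pics/p5.png',cv2.resize(b,(800,600),interpolation=cv2.INTER_CUBIC))
E
```

```text
t 12.5 TCP [0.5527 0.1592 0.0851] rail x,y mm [ -0.9 193.9] z 85.1 toolx vs rail y deg -0.08 tool z [-0.002 -0.001 -1.   ] F [ 0.  -0.1  0.6] Ffwd -0.1 open 0.0
```

View pics/p5.png

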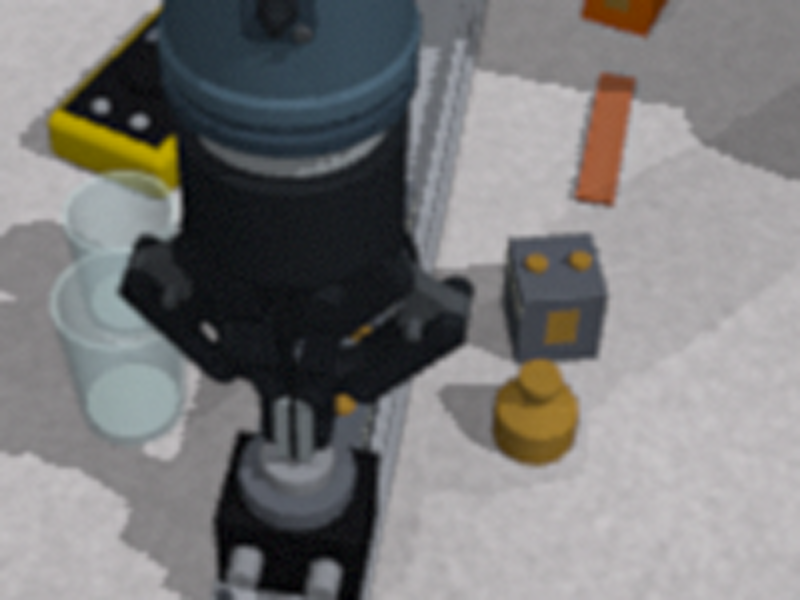

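The fingers are centred over the button at (297,450). Now the press.

servo_tool([
  [0, 0, 2, 0, 0, 0],
  [0, 0, 2, 0, 0, 0],
  [0, 0, 2, 0, 0, 0],
  [0, 0, 2, 0, 0, 0],
  [0, 0, 2, 0, 0, 0],
  [0, 0, 0, 0, 0, 0],
])

```text
time_s: 13.05
position: [0.5536, 0.1601, 0.0763]
tcp_rot: [0.0, 0.763, 0.646, 0.0]
contact_force: [-1.0, -0.5, 4.1]
opening: -0.003
```

servo_tool([
  [0, 0, 1, 0, 0, 0],
  [0, 0, 1, 0, 0, 0],
  [0, 0, 0, 0, 0, 0],
])

```text
time_s: 13.3
position: [0.5536, 0.16, 0.0744]
tcp_rot: [0.0, 0.763, 0.646, 0.0]
contact_force: [0.3, -0.0, 5.0]
opening: -0.001
```

servo_tool([
  [0, 0, 1, 0, 0, 0],
  [0, 0, 0.5, 0, 0, 0],
  [0, 0, 0, 0, 0, 0],
  [0, 0, 0, 0, 0, 0],
])

```text
time_s: 13.63
position: [0.5537, 0.16, 0.074]
tcp_rot: [0.0, 0.763, 0.646, 0.0]
contact_force: [-2.3, -1.2, 13.7]
opening: -0.001
```

The TCP stalled at z = 74.0 mm and 13.7 N, so the button is fully down. Releasing and retreating straight up.

servo_tool([
  [0, 0, -2, 0, 0, 0],
  [0, 0, -4, 0, 0, 0],
  [0, 0, -8, 0, 0, 0],
  [0, 0, -15, 0, 0, 0],
  [0, 0, -25, 0, 0, 0],
  [0, 0, -25, 0, 0, 0],
  [0, 0, -25, 0, 0, 0],
  [0, 0, -20, 0, 0, 0],
  [0, 0, -5, 0, 0, 0],
])

```text
time_s: 14.38
position: [0.5546, 0.1606, 0.2052]
tcp_rot: [0.001, 0.763, 0.646, 0.002]
contact_force: [0.9, -0.3, -0.0]
opening: -0.001
```

servo_tool([
  [-20, 0, 0, 0, 0, 0],
  [-35, 0, 0, 0, 0, 0],
  [-35, 0, 0, 0, 0, 0],
  [-35, 0, 0, 0, 0, 0],
  [-35, 0, 0, 0, 0, 0],
  [-35, 0, 0, 0, 0, 0],
  [-35, 0, 0, 0, 0, 0],
  [-30, 0, 0, 0, 0, 0],
  [-10, 0, 0, 0, 0, 0],
  [0, 0, 0, 0, 0, 0],
])

```text
time_s: 15.22
position: [0.5073, -0.1098, 0.2009]
tcp_rot: [-0.0, 0.765, 0.644, -0.001]
contact_force: [-0.0, -0.6, -0.2]
opening: 0.004
```

```bash
python3 - <<'E'
from where import *
where()
b=imaging.read_camera('side')['color'][:,:,::-1][140:290,240:440]
cv2.imwrite('pics/p6.png',cv2.resize(b,(800,600),interpolation=cv2.INTER_CUBIC))
E
```

```text
t 15.22 TCP [ 0.5073 -0.1098  0.2009] rail x,y mm [ -1.6 -78.9] z 200.9 toolx vs rail y deg -0.37 tool z [-0.002 -0.001 -1.   ] F [-0.  -0.6 -0.2] Ffwd -0.6 open 0.0
```

View pics/p6.png

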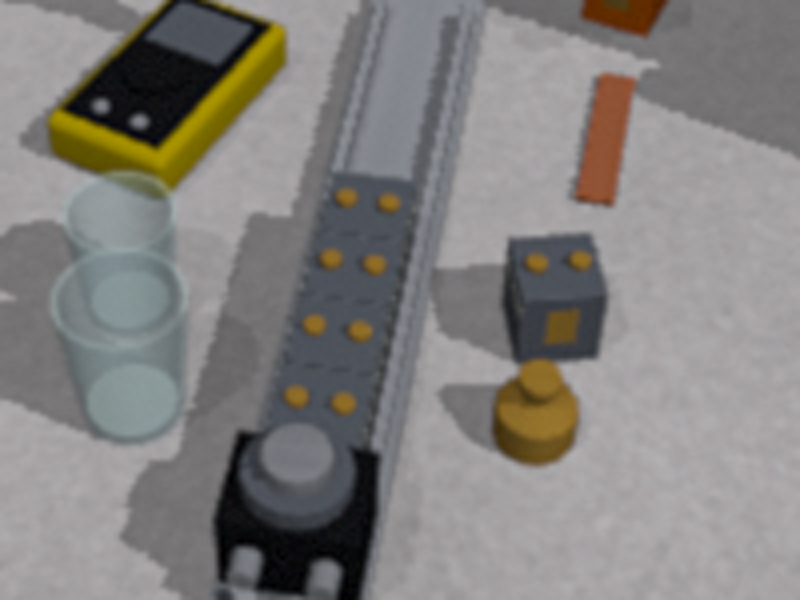

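The caps are at the same pixels as before the press, the button is up at (297,453), and the bystanders haven't moved. Handing in.

```bash
python3 -c "from station import order; print(order.finish_job())"
```

```text
the job is handed in; nothing more can be done
None
```

The row is pushed home against the terminal block, and the test button was pressed fully down and released. I handed the job in at about 15 s of the 48 s. The hand-in reports no verdict.

- **Push:** I pushed on the rear cell with the shut fingers, about 112 mm at 6–7 N. The row then stalled against the block, and I squeezed it to about 13 N before backing off. Both cameras then put the cells at rail y of about 151, 111, 71 and 31 mm, each within 2 mm of home and evenly spaced.
- **Press:** Force rose to about 5 N with the fingers at 74.4 mm. The fingers then stopped at 74.0 mm and 13.7 N, which is the bottom of the 6 mm travel.
- **Final picture:** The button is up, and the row has not moved since before the press. The bystanders it shows are where they started.

The two cameras disagreed by about 2 mm across the rail on the cells' position. That is about the stated calibration error, and it did not affect the job. No check failed.

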